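# Shift the feed lock through its gate

### The arm

A 6-joint arm with a two-finger parallel gripper is mounted at the origin on a cart in front of the work surface, level with it; the furniture and walls round the work are solid. World frame = base frame: x ahead of the robot, y to its left, z up, the work surface at z = 0. Lengths are in m, angles in rad, forces in N, time in s.
With the tool pointing down it reaches from about 0.225 to 0.725 m from the base axis. Payload 3.1 kg.
Tool frame: the origin (TCP) lies at the centre of the arm's flange, where the gripper is bolted on; the fingertips stand 173 mm ahead of it and the grasp point (between the pads) lies 155 mm ahead of it; z points along the fingers, y is the line along which they close (so a half turn about z gives the same grasp; the last joint's range is limited). The gripper opens to 85 mm and grips with 20 to 120 N. Pads are 22 mm wide; open, the fingers measure 114 mm over their backs; the gripper's body (76 mm by 85 mm) begins 54 mm behind the grasp point. The pads swing forward as they close: fully open they stand 13 mm farther back than shut.
Start: joints at [-1.446, 0.048, 0.099, 1.622, 0, 1.443], TCP at [0.131, -0.508, 0.405] pointing down, gripper open.
Joint ranges: [-2.91, 2.91], [-0.99, 1.94], [-1.21, 1.42], [-2.12, 2.29], [-1.49, 1.47], [-3.14, 3.14]. Speed limits (rad/s): [2.79, 2.79, 3.14, 3.14, 3.14, 3.14].

### API

Orientations are given as a unit quaternion [w, x, y, z].
In Python, from workcell import observe, snapshot, camera_params, job_done gives the robot as it stands. The module is installed in compiled form; this text tells all that it offers.
- The arm moves only by the tool drive_tool, never from a script. Its argument "moves" is a list that holds one entry, the list of rows, each a list of 5 numbers: the finger opening in mm, from 0 to 85.4, then the shift along the tool's x, y, z in mm, then the turn about the tool's z in rad. In form: [[[jaw, dx, dy, dz, roll], ...]]. A call has 1 to 10 rows; each row shifts and turns the commanded pose from where the row before left it, along the tool's axes as they then stand; what a row does not reach is not made up. A row lasts 1/12 s, in which the tool goes at most 41.7 mm and 7.16 degrees, less where a joint would pass 70% of its speed; a pose out of reach is approached as far as the arm can. A call with a gripper value outside its range is refused whole. The fingers move at their own pace and stop on an object; "force" is the grip in N (left out, the last holds). Time passes only in rows, so rows that do not move let the fingers close. It gives the time, the measured TCP pose, the force, the opening and the grip force at its end, in the units of the state.
- observe(): the state, without advancing time (a new reading comes with each control period).
- snapshot(name): name is "scene" or "top"; returns the picture (420x560x3 uint8, red, green, blue); there is no depth.
- camera_params(name): a dict with "camera_matrix" (3x3 intrinsics, pixels), "k1" (the pictures are not rectified: a ray, as slopes to the right and down, at radius r is drawn at 1 + k1 r^2 times it, then the intrinsics apply), "camera_from_world" (4x4, takes a point from world to camera coordinates). Camera axes: x right, y down, z forward; pixel columns grow to the right and rows downward; lengths in m; the calibration is good to about 2 mm. A picture is of the moment at which its call begins. camera_params takes no time and is no camera call.
- job_done(): hands the job in; it is judged then, once.
The state is a dict: "time_s": time; "qpos": joint angles; "joint_velocities": joint speeds; "tau": joint torques, N m; "ee_pos": TCP position; "orientation": TCP orientation; "contact_force": force on the tool from outside, world axes, zero at the start; "ft_torque": the same for the moment, N m; "width": finger opening in m; "finger_force": force on a finger pad.
Only numpy, scipy, OpenCV 4.12 (cv2) and the standard library are available. Lean on these libraries where they do the work, as an engineer would, in place of code of your own. Each camera call takes 0.05 s, during which the arm holds its last target. There are 200 camera calls.

### The job

Lock the press feed: with the fingers, gently push the black knob of the gate box along the long leg of its L-shaped slot to the corner, then push it sideways along the short leg until it is fully home at the closed end. Only push the knob - do not pinch it or pull it up - and leave everything that stands or lies around the box where it is.

Things in the scene. Friction and masses are not known exactly. Their poses are not given: they have to be found in the camera images.
- gate: Low grey gate box fixed to the bed, 194 (own x) x 174 (own y) x 27 mm, turned up to 40 deg either way; its bare steel cover has an L-shaped slot 24 mm wide. Origin: centre of its underside; z up. Own x runs along the slot's long leg from start to corner, own y along the short leg from corner to closed end. Cover top 26 mm above the bed, rim 27, four corner screw heads 29.
- slot_start (a point): Point at cover height where the knob's axis stands when the knob is at the closed start of the long leg: own x -50, y -30 mm of the box
- slot_corner (a point): Point at cover height where the two legs' centre lines meet: own x 45, y -30 mm of the box (long leg: 95 mm of travel)
- slot_end (a point): Point at cover height where the knob's axis stands when the knob is fully home at the closed end of the short leg: own x 45, y 40 mm of the box (short leg: 70 mm of travel). The end is a hard stop; within 6 mm of this point counts as home. Pushing takes under 10 N: over 36 N on the knob counts as pinching or shoving
- follower: Knob with its pin, 0.2 kg: upright black knob, 28 mm diameter, 5 to 30 mm above the cover, on a 20 mm stem in the slot (2 mm play each side). A foot under the cover holds it in: 3 mm play up, wobble up to 4 deg. Origin: on the knob's axis (z), 6 mm above the bed. Starts in the first 40 mm of the long leg; slides with light friction and stays where left.
- block_16: Bystander: finger-jointed wood block, 60 x 133 x 26 mm, lying left of the box; origin at the centre of its underside
- spanner: Bystander: combination spanner, 41 x 211 x 9 mm, lying farther left, beyond the wood block; origin at the centre of its underside
- bolt: Bystander: bolt standing on its head behind the box, 19 x 21 x 67 mm; origin at the centre of its underside
- nut: Bystander: hex nut, 24 x 27 x 13 mm, right of the box; origin at the centre of its underside
- wedge: Bystander: hardwood wedge, 30 x 100 x 20 mm, lying in front of the box; origin at the centre of its underside
- mug: Bystander: tea mug, 92 x 126 x 95 mm, at the right back of the bed; origin at the centre of its underside
- brush: Bystander: flat glue brush, 40 x 199 x 14 mm, lying at the left; origin at the centre of its underside
Things that resemble listed ones, but are neither listed nor needed, are in the scene too. What is meant by the follower is not turquoise, and is the larger of those in its own colour.

How it is judged:
By the outcome, as a careful person would: the job done as asked, in the order asked, and still so for the second after the job is handed in, with the robot touching nothing.
It also fails if it takes over 45 s, if anything falls off the work surface, if the arm or the gripper's body presses on something with over 40 N, if the wrist force passes 120 N, or if a joint passes its speed limit or range.

## Working session

There is one attempt and no reset: what is moved stays moved. The work goes in short steps, Python scripts to look and compute and a tool call to move; the robot and the scene stay as the last step left them, time stands still between calls to the robot, and variables do not carry over. Pictures are saved under pics/ and viewed, at most 10 in all, crops included, and the job is handed in when it is done.

Besides the shell and the picture viewer there is one more tool, called after "Request:" by a JSON object that holds its "method" and its "body". drive_tool: Moves the arm, as the interface text tells. Its arguments: {"type":"object","properties":{"moves":{"type":"array","items":{"type":"array","items":{"type":"array","items":{"type":"number"}}}},"force":{"type":"number"}},"required":["moves"]}

```bash
mkdir -p pics
python3 - <<'E'
from workcell import *
import cv2
for n in("top","scene"):
    cv2.imwrite(f"pics/{n}0.png",snapshot(n)[...,::-1]); p=camera_params(n); print(p)
o=observe();print(o['time_s'],o['ee_pos'],o['orientation'],o['contact_force'])
E
```

```text
{'camera_matrix': array([[409.52851098,   0.        , 277.27782201],
       [  0.        , 409.52851098, 211.77908443],
       [  0.        ,   0.        ,   1.        ]]), 'k1': -0.04900576025068359, 'camera_from_world': array([[ 0.02990261, -0.99928851,  0.02298506,  0.11568617],
       [-0.98301861, -0.03356544, -0.18041001,  0.58060337],
       [ 0.18105315, -0.01720001, -0.9833229 ,  1.2855074 ],
       [ 0.        ,  0.        ,  0.        ,  1.        ]])}
{'camera_matrix': array([[448.29295471,   0.        , 278.7181636 ],
       [  0.        , 448.29295471, 208.32726794],
       [  0.        ,   0.        ,   1.        ]]), 'k1': 0.025434306997266044, 'camera_from_world': array([[ 0.89595008, -0.44412194,  0.00539916, -0.44331042],
       [-0.19478419, -0.40381484, -0.89386391,  0.2125903 ],
       [ 0.39916483,  0.79980578, -0.44830587,  0.91927925],
       [ 0.        ,  0.        ,  0.        ,  1.        ]])}
0.1 [ 0.13126307 -0.50813239  0.40362124] [-1.07518316e-03  9.92022003e-01  1.26060258e-01 -1.86738795e-05] [-0.00439429  0.5165484  -0.92697191]
```

View pics/top0.png

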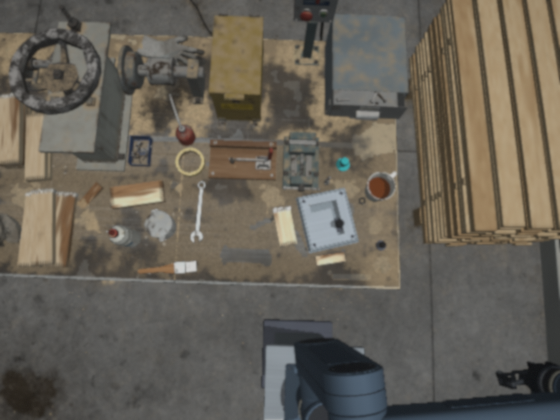

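View pics/scene0.png

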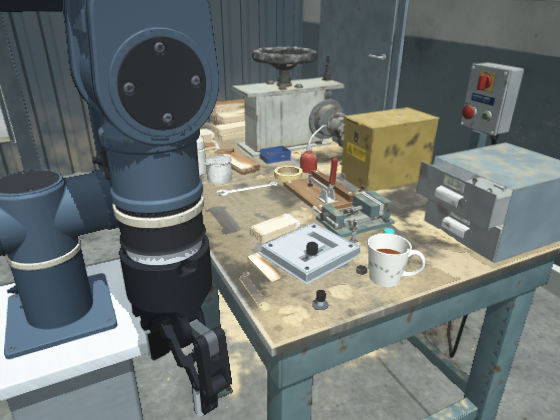

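Run:
```python
import cv2,numpy as np
a=cv2.imread("pics/top0.png")[170:275,265:405]
b=cv2.imread("pics/scene0.png")[205:320,235:400]
cv2.imwrite("pics/c1.png",cv2.resize(a,None,fx=5.5,fy=5.5,interpolation=2))
cv2.imwrite("pics/c2.png",cv2.resize(b,None,fx=4.8,fy=4.8,interpolation=2))
```

```text
(no output)
```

View pics/c1.png

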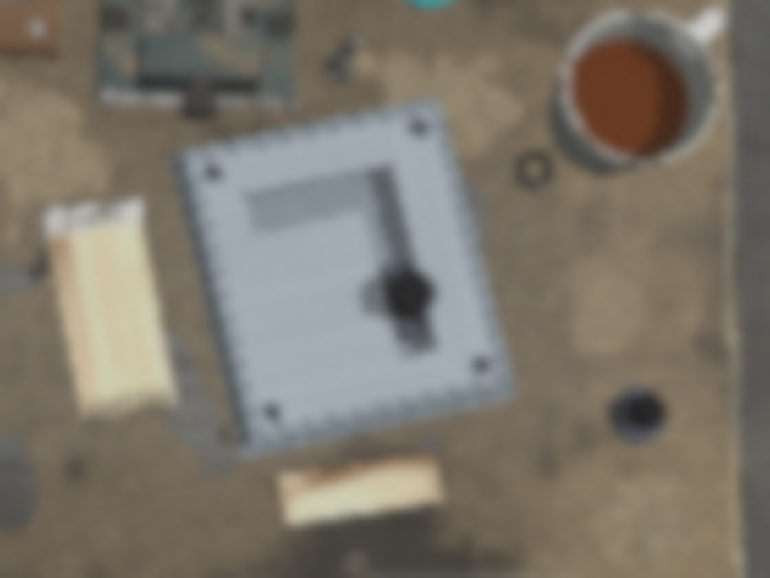

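View pics/c2.png

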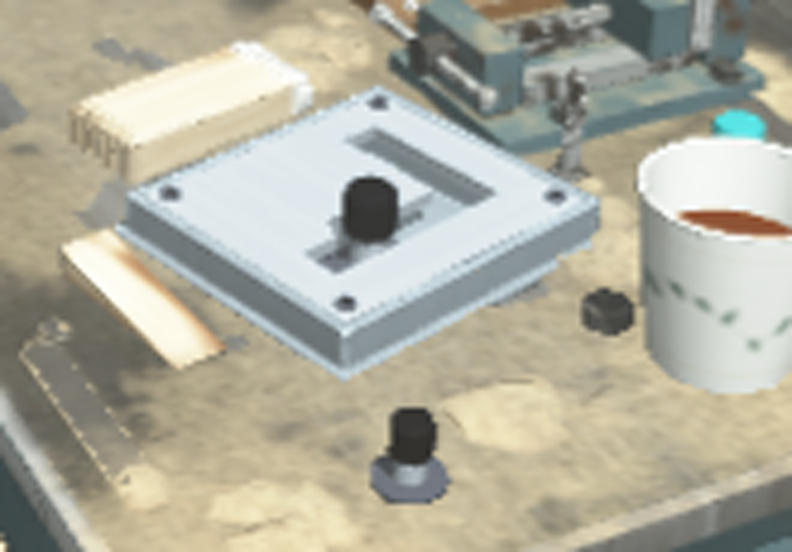

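c1 shows the box with screws at crop (213,172), (419,126), (482,366) and (270,412). The knob is at (408,295), the slot's start near (415,345), its corner near (385,180) and its closed end near (250,210). c2 shows the same layout. The smaller black knob, bottom right, is the decoy.

```bash
cat > h.py <<'E'
from workcell import *
import cv2,numpy as np
def ray(n,uv):
    p=camera_params(n);K=p['camera_matrix'];T=p['camera_from_world']
    d=cv2.undistortPoints(np.array([[uv]],float),K,np.array([p['k1'],0,0,0]))[0,0]
    R=T[:3,:3];return -R.T@T[:3,3],R.T@np.array([*d,1])
def onz(n,uv,z):
    c,d=ray(n,uv);return c+d*(z-c[2])/d[2]
def dark(img,uv,r,thr):
    g=cv2.cvtColor(img,cv2.COLOR_BGR2GRAY).astype(float);u,v=map(round,uv)
    w=g[v-r:v+r+1,u-r:u+r+1];m=np.clip(thr(w)-w,0,None);Y,X=np.mgrid[v-r:v+r+1,u-r:u+r+1]
    return (m*X).sum()/m.sum(),(m*Y).sum()/m.sum()
E
python3 - <<'E'
from h import *
S={"top":([(213,172),(419,126),(482,366),(270,412)],5.5,(265,170)),"scene":([(170,192),(378,103),(557,195),(346,302)],4.8,(235,205))}
S["scene"]=([(378,103),(557,195),(346,302),(170,192)],4.8,(235,205))
for n,(pts,s,o) in S.items():
    im=cv2.imread(f"pics/{n}0.png")
    P=[]
    for p in pts:
        uv=((p[0]+.5)/s-.5+o[0],(p[1]+.5)/s-.5+o[1]);q=dark(im,uv,2,lambda w:np.median(w)-5)
        P.append(onz(n,q,.029)[:2])
    P=np.array(P) # back-left, back-right, front-right, front-left
    c=P.mean(0);ex=(P[0]+P[1]-P[2]-P[3])/2;ey=(P[0]+P[3]-P[1]-P[2])/2
    print(n,P.round(4).tolist(),c.round(4),np.linalg.norm(ex),np.linalg.norm(ey),np.degrees([np.arctan2(ex[1],ex[0]),np.arctan2(-ey[0],ey[1])]))
    # knob
    g=cv2.cvtColor(im,cv2.COLOR_BGR2GRAY); m=((g<48)*255).astype('uint8')
    N,_,st,ce=cv2.connectedComponentsWithStats(m)
    k=(338.7,223.2) if n=="top" else (312,248)
    i=min(range(1,N),key=lambda i:np.hypot(*(ce[i]-k)));print(st[i],ce[i],onz(n,ce[i],.056 if n=="top" else .0435))
E
```

```text
top [[0.6207, 0.0486], [0.6536, -0.0778], [0.5081, -0.1159], [0.4754, 0.01]] [ 0.5644 -0.0338] 0.1503487584344654 0.13033726666592846 [14.74970129 14.56819339]
[336 221   6   6  29] [338.5862069  223.37931034] [ 0.5442432  -0.06615151  0.056     ]
scene [[0.6208, 0.0467], [0.6527, -0.0783], [0.5078, -0.116], [0.4756, 0.0101]] [ 0.5642 -0.0344] 0.1497120297015006 0.129592890855357 [14.36387994 14.31777562]
[317 296   1   1   1] [317. 296.] [ 0.4660133  -0.23063668  0.0435    ]
```

Request:
{"method": "drive_tool", "body": {"moves": [[[0,29,-20,0,0],[0,29,-20,0,0],[0,29,-20,0,0],[0,29,-20,0,0],[0,29,-20,0,0],[0,29,-20,0,0],[0,29,-20,0,0],[0,29,-20,0,0],[0,29,-20,0,0],[0,29,-20,0,0]]]}}

```text
time_s: 0.93
ee_pos: [0.3627, -0.2405, 0.4043]
orientation: [-0.0, 0.992, 0.126, -0.0]
contact_force: [0.8, -0.4, -0.4]
width: -0.0002
finger_force: 0.0
```

Request:
{"method": "drive_tool", "body": {"moves": [[[0,29,-20,0,0],[0,29,-20,0,0],[0,29,-20,0,0],[0,29,-20,0,0],[0,29,-20,0,0],[0,29,-20,0,0],[0,2,0,30,0],[0,0,0,30,0],[0,0,0,30,0],[0,0,0,30,0]]]}}

```text
time_s: 1.77
ee_pos: [0.5024, -0.0814, 0.283]
orientation: [-0.0, 0.992, 0.127, -0.0]
contact_force: [0.5, -0.6, -0.2]
width: -0.0002
finger_force: 0.0
```

Request:
{"method": "drive_tool", "body": {"moves": [[[0,0,0,20,0],[0,0,0,0,0],[0,0,0,0,0],[0,0,0,0,0]]]}}

```text
time_s: 2.1
ee_pos: [0.5029, -0.0821, 0.266]
orientation: [0.0, 0.992, 0.126, 0.001]
contact_force: [0.3, 0.9, -0.1]
width: -0.0001
finger_force: 0.0
```

Run:
```python
from h import *
o=observe();print(o)
for n in("top","scene"): cv2.imwrite(f"pics/{n}1.png",snapshot(n)[...,::-1])
a=cv2.imread("pics/top1.png")[180:260,290:370];b=cv2.imread("pics/scene1.png")[190:310,240:360]
cv2.imwrite("pics/d1.png",np.hstack([cv2.resize(x,(400,400),interpolation=2) for x in(a,b)]))
```

```text
{'time_s': 2.1, 'qpos': array([-2.93494304e-01,  2.19398407e-02, -2.03733764e-01,  1.34350978e+00,
       -3.36223407e-07,  2.59536349e+00]), 'joint_velocities': array([-4.87385851e-04, -1.39381469e-02,  3.03035305e-02, -2.89856434e-03,
       -8.97595917e-05, -4.51322294e-05]), 'tau': array([ 4.72280954e-02, -3.13505852e+01,  3.03569269e+01,  9.12057585e-02,
        1.87834041e-03, -2.70835770e-06]), 'ee_pos': array([ 0.50286665, -0.08208902,  0.26597968]), 'orientation': array([3.28898603e-04, 9.92025933e-01, 1.26031334e-01, 7.36356537e-04]), 'contact_force': array([ 0.25803676,  0.88360761, -0.14534327]), 'ft_torque': array([-0.01991298, -0.00305423, -0.03400173]), 'finger_force': 0.0, 'width': -0.00010218281432258413}
```

View pics/d1.png

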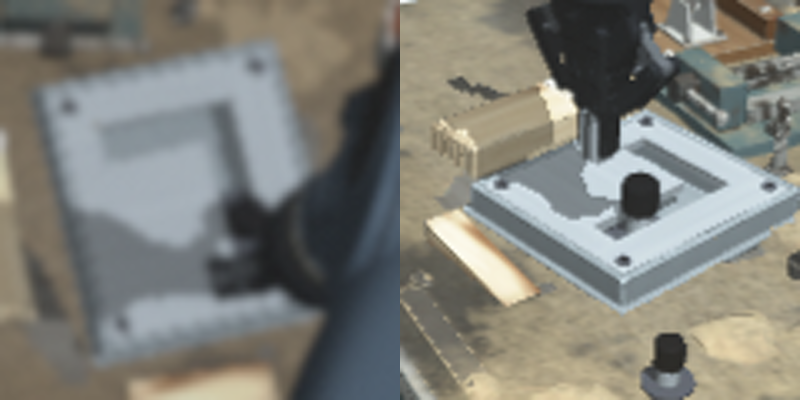

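d1: the closed fingertips stand high behind the knob with clearance. The knob hasn't moved and the box's area is clear, so I'm lowering.

Request:
{"method": "drive_tool", "body": {"moves": [[[0,0,0,20,0],[0,0,0,20,0],[0,0,0,10,0],[0,0,0,5,0],[0,0,0,0,0],[0,0,0,0,0]]]}}

```text
time_s: 2.7
ee_pos: [0.5028, -0.0821, 0.2106]
orientation: [0.0, 0.992, 0.126, 0.001]
contact_force: [-0.4, 0.3, 0.0]
width: -0.0003
finger_force: 0.0
```

Request:
{"method": "drive_tool", "body": {"moves": [[[0,5,0,0,0],[0,5,0,0,0],[0,4,0,0,0],[0,4,0,0,0],[0,4,0,0,0],[0,4,0,0,0],[0,4,0,0,0],[0,4,0,0,0]]]}}

```text
time_s: 3.37
ee_pos: [0.5357, -0.0733, 0.2096]
orientation: [-0.0, 0.992, 0.126, -0.0]
contact_force: [-1.0, 0.1, -0.0]
width: -0.0001
finger_force: 0.3
```

Request:
{"method": "drive_tool", "body": {"moves": [[[0,5,0,0,0],[0,5,0,0,0],[0,5,0,0,0],[0,5,0,0,0],[0,5,0,0,0],[0,5,0,0,0],[0,5,0,0,0],[0,5,0,0,0],[0,4,0,0,0],[0,0,0,0,0]]]}}

```text
time_s: 4.2
ee_pos: [0.5788, -0.0622, 0.2098]
orientation: [0.0, 0.992, 0.126, 0.001]
contact_force: [-0.8, 0.4, -1.0]
width: -0.0002
finger_force: 0.0
```

Run:
```python
from h import *
for n in("top","scene"): cv2.imwrite(f"pics/{n}2.png",snapshot(n)[...,::-1])
a=cv2.imread("pics/top2.png")[180:260,290:370];b=cv2.imread("pics/scene2.png")[190:310,240:360]
cv2.imwrite("pics/d2.png",np.hstack([cv2.resize(x,(400,400),interpolation=2) for x in(a,b)]))
```

```text
(no output)
```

View pics/d2.png

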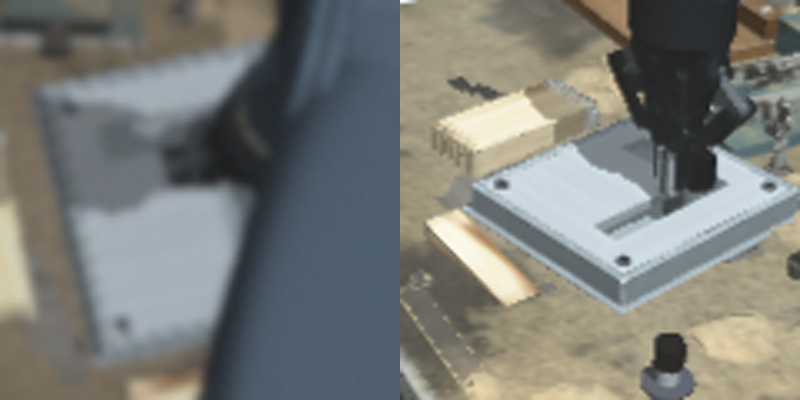

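d2: the knob, at right-pane (705,167), is ahead of the fingers and near the corner. I'm continuing gently to the stop.

Request:
{"method": "drive_tool", "body": {"moves": [[[0,3,0,0,0],[0,3,0,0,0],[0,2,0,0,0],[0,2,0,0,0],[0,1,0,0,0],[0,0,0,0,0]]]}}

```text
time_s: 4.8
ee_pos: [0.5889, -0.0596, 0.2097]
orientation: [-0.0, 0.992, 0.126, 0.0]
contact_force: [-0.3, -0.3, -0.5]
width: -0.0
finger_force: 0.0
```

```bash
cat >> h.py <<'E'
C=np.array([.5643,-.034]);a=np.radians(14.48);E=np.array([[np.cos(a),np.sin(a)],[-np.sin(a),np.cos(a)]])
def own(p): return (E@(np.array(p)[:2]-C)*1000).round(1)
def knob(im,lo=(300,215),hi=(350,262)):
    # darkest compact blob within window of the scene picture
    g=im.max(2)[lo[1]:hi[1],lo[0]:hi[0]];m=((g<45)*255).astype('uint8')
    N,_,st,ce=cv2.connectedComponentsWithStats(m)
    for i in range(1,N):
        if st[i,4]>15: 
            q=st[i,:2]+lo;w,h=st[i,2:4];print(q,w,h,st[i,4],own(onz("scene",q+[(w-1)/2,(h-1)/2],.0435)))
E
python3 - <<'E'
from h import *
for k in(0,2): print(k);knob(cv2.imread(f"pics/scene{k}.png"))
im=snapshot("scene")[...,::-1];cv2.imwrite("pics/scene3.png",im);print(3);knob(im)
print(own(observe()['ee_pos']))
E
```

```text
0
2
[306 215] 19 19 198 [66.5 50.7]
[324 215] 17 32 261 [75.  -1.8]
3
[310 215] 34 30 437 [68.1 10.9]
[ 17.3 -30.9]
```

Request:
{"method": "drive_tool", "body": {"moves": [[[0,1,0,0,0],[0,1,0,0,0],[0,1,0,0,0],[0,0,0,0,0]]]}}

```text
time_s: 5.18
ee_pos: [0.5917, -0.0589, 0.2097]
orientation: [0.0, 0.992, 0.126, 0.0]
contact_force: [-0.1, 0.2, -0.3]
width: -0.0002
finger_force: 0.0
```

Request:
{"method": "drive_tool", "body": {"moves": [[[0,1,0,0,0],[0,1,0,0,0],[0,0,0,0,0]]]}}

```text
time_s: 5.43
ee_pos: [0.5936, -0.0584, 0.2097]
orientation: [-0.0, 0.992, 0.126, 0.0]
contact_force: [0.9, 0.0, 0.2]
width: 0.0002
finger_force: 0.0
```

Request:
{"method": "drive_tool", "body": {"moves": [[[0,1,0,0,0],[0,0,0,0,0]]]}}

```text
time_s: 5.6
ee_pos: [0.5945, -0.0581, 0.2097]
orientation: [-0.0, 0.992, 0.126, -0.0]
contact_force: [0.5, -0.8, -0.7]
width: 0.0
finger_force: 0.1
```

Request:
{"method": "drive_tool", "body": {"moves": [[[0,1,0,0,0],[0,0,0,0,0]]]}}

```text
time_s: 5.77
ee_pos: [0.595, -0.058, 0.2097]
orientation: [0.0, 0.992, 0.126, -0.001]
contact_force: [-2.2, -1.0, 2.1]
width: -0.0002
finger_force: 1.5
```

Run:
```python
from h import *
im=snapshot("scene")[...,::-1];cv2.imwrite("pics/scene4.png",im)
cv2.imwrite("pics/d3.png",cv2.resize(im[205:285,280:380],None,fx=7,fy=7,interpolation=2))
```

```text
(no output)
```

View pics/d3.png

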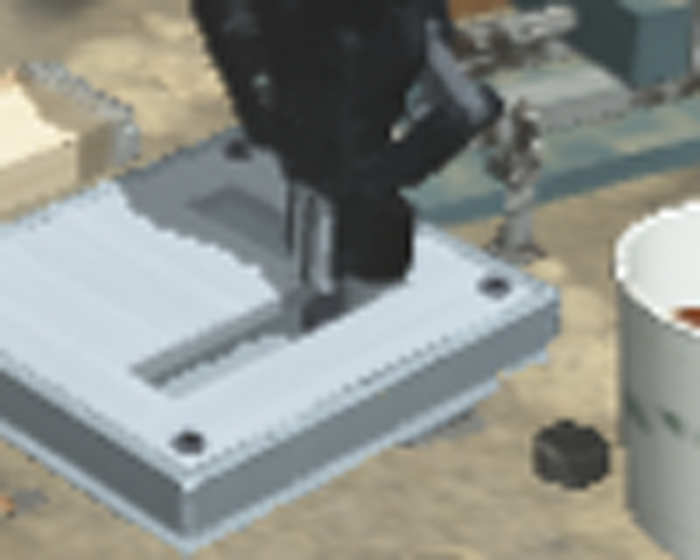

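d3: the knob, at about (375,230), sits at the corner above the junction of the legs. The force rose to about 3 N against the stop. Next I back off, lift, go round to its right side and lower.

Request:
{"method": "drive_tool", "body": {"moves": [[[0,-8,0,0,0],[0,-7,0,0,0],[0,0,0,-20,0],[0,0,0,-20,0],[0,0,0,-5,0],[0,12,15,0,0],[0,12,15,0,0],[0,12,16,0,0],[0,0,0,0,0],[0,0,0,0,0]]]}}

```text
time_s: 6.65
ee_pos: [0.6274, -0.0978, 0.254]
orientation: [-0.0, 0.992, 0.126, -0.0]
contact_force: [-0.3, -0.4, 0.3]
width: -0.0
finger_force: 0.0
```

Run:
```python
from h import *
print(own(observe()['ee_pos']))
im=snapshot("scene")[...,::-1];cv2.imwrite("pics/scene5.png",im)
cv2.imwrite("pics/d4.png",cv2.resize(im[195:285,270:380],None,fx=6,fy=6,interpolation=2))
```

```text
[ 45.1 -77.6]
```

View pics/d4.png

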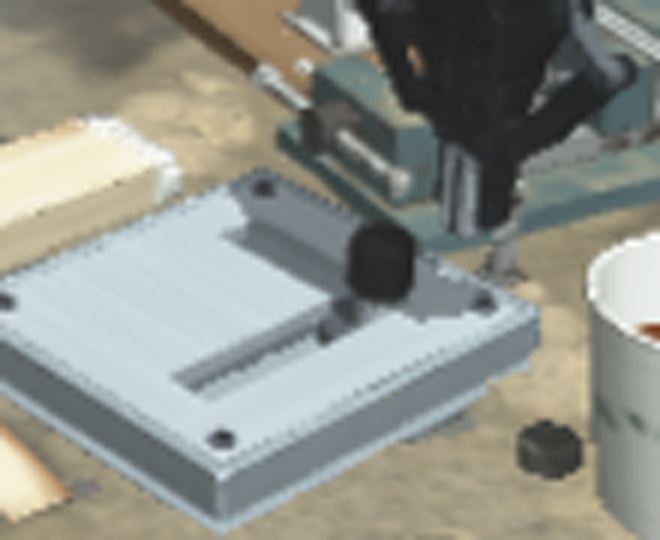

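Run:
```python
from h import *
print(own(onz("scene",(333.3,238.3),.0435)),own(onz("scene",(316.3-.0,247),.0435)))
```

```text
[ 48.8 -30.7] [-12.2 -32.4]
```

Request:
{"method": "drive_tool", "body": {"moves": [[[0,0,0,20,0],[0,0,0,20,0],[0,0,0,4,0],[0,0,0,0,0],[0,0,0,0,0]]]}}

```text
time_s: 7.12
ee_pos: [0.6268, -0.0968, 0.2108]
orientation: [-0.0, 0.992, 0.126, -0.0]
contact_force: [-0.2, 1.1, -0.7]
width: 0.0003
finger_force: 0.0
```

d4: the knob, at (382,262), is at the corner, measured at own (49,-31). The fingers stand to its right, and now I push sideways.

Request:
{"method": "drive_tool", "body": {"moves": [[[0,0,-6,0,0],[0,0,-5,0,0],[0,0,-4,0,0],[0,0,-4,0,0],[0,0,-4,0,0],[0,0,-4,0,0],[0,0,-4,0,0],[0,0,-4,0,0],[0,0,0,0,0]]]}}

```text
time_s: 7.87
ee_pos: [0.6182, -0.0624, 0.2106]
orientation: [-0.0, 0.992, 0.126, -0.0]
contact_force: [-0.9, 0.5, 0.4]
width: 0.0001
finger_force: 0.0
```

Request:
{"method": "drive_tool", "body": {"moves": [[[0,0,-5,0,0],[0,0,-5,0,0],[0,0,-5,0,0],[0,0,-5,0,0],[0,0,-4,0,0],[0,0,-4,0,0],[0,0,-4,0,0],[0,0,-4,0,0],[0,0,0,0,0]]]}}

```text
time_s: 8.62
ee_pos: [0.6092, -0.0276, 0.2106]
orientation: [-0.0, 0.992, 0.126, -0.0]
contact_force: [-0.0, 0.1, -0.4]
width: 0.0003
finger_force: 0.0
```

Run:
```python
from h import *
print(own(observe()['ee_pos']))
im=snapshot("scene")[...,::-1];cv2.imwrite("pics/scene6.png",im)
cv2.imwrite("pics/d5.png",cv2.resize(im[195:285,270:380],None,fx=6,fy=6,interpolation=2))
```

```text
[45.1 -5. ]
```

View pics/d5.png

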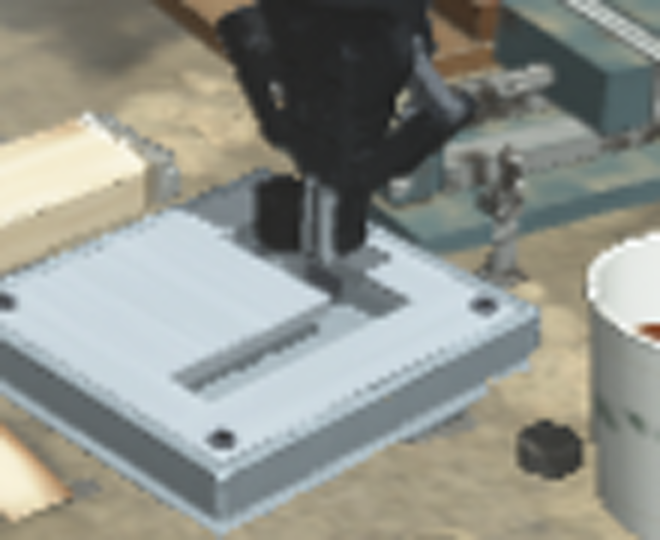

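d5: the knob, at about (280,215), is well along the short leg with the fingers behind it. I'm going on gently to the hard stop.

Request:
{"method": "drive_tool", "body": {"moves": [[[0,0,-4,0,0],[0,0,-3,0,0],[0,0,-3,0,0],[0,0,-2,0,0],[0,0,-1,0,0],[0,0,-1,0,0],[0,0,0,0,0]]]}}

```text
time_s: 9.25
ee_pos: [0.606, -0.0147, 0.2108]
orientation: [-0.0, 0.992, 0.126, 0.0]
contact_force: [0.3, -0.2, -0.0]
width: -0.0003
finger_force: 0.0
```

Request:
{"method": "drive_tool", "body": {"moves": [[[0,0,-1,0,0],[0,0,-1,0,0],[0,0,-1,0,0],[0,0,0,0,0]]]}}

```text
time_s: 9.58
ee_pos: [0.6052, -0.0119, 0.2107]
orientation: [-0.0, 0.992, 0.126, 0.0]
contact_force: [-0.3, 0.4, -0.2]
width: 0.0002
finger_force: 0.1
```

Request:
{"method": "drive_tool", "body": {"moves": [[[0,0,-1,0,0],[0,0,-1,0,0],[0,0,0,0,0]]]}}

```text
time_s: 9.83
ee_pos: [0.6047, -0.0099, 0.2107]
orientation: [-0.0, 0.992, 0.126, 0.0]
contact_force: [0.3, -1.2, 0.3]
width: -0.0002
finger_force: 0.1
```

Request:
{"method": "drive_tool", "body": {"moves": [[[0,0,-1,0,0],[0,0,-1,0,0],[0,0,0,0,0]]]}}

```text
time_s: 10.08
ee_pos: [0.6044, -0.0085, 0.2109]
orientation: [0.001, 0.992, 0.126, 0.0]
contact_force: [-0.6, -3.3, 0.4]
width: 0.0001
finger_force: 1.4
```

Request:
{"method": "drive_tool", "body": {"moves": [[[0,0,-1,0,0],[0,0,0,0,0]]]}}

```text
time_s: 10.25
ee_pos: [0.6044, -0.0078, 0.2113]
orientation: [0.001, 0.992, 0.126, 0.001]
contact_force: [0.6, -4.3, 2.6]
width: 0.0002
finger_force: 2.4
```

The knob is against the stop, with force rising while motion stalls. I'm backing off, lifting and checking.

Request:
{"method": "drive_tool", "body": {"moves": [[[0,0,3,0,0],[0,0,9,0,0],[0,0,10,0,0],[0,0,0,-20,0],[0,0,0,-30,0],[0,0,20,-30,0],[0,0,30,-10,0],[0,0,30,0,0],[0,0,30,0,0],[0,0,0,0,0]]]}}

```text
time_s: 11.08
ee_pos: [0.6378, -0.1406, 0.3005]
orientation: [0.001, 0.992, 0.123, 0.001]
contact_force: [0.3, 0.0, -0.2]
width: 0.0
finger_force: 0.0
```

Run:
```python
from h import *
im=snapshot("scene")[...,::-1];cv2.imwrite("pics/scene7.png",im)
knob(im,(285,205),(345,262))
cv2.imwrite("pics/d6.png",cv2.resize(im[190:310,240:400],None,fx=5,fy=5,interpolation=2))
```

```text
[309 226] 9 7 46 [43.6 35. ]
```

View pics/d6.png

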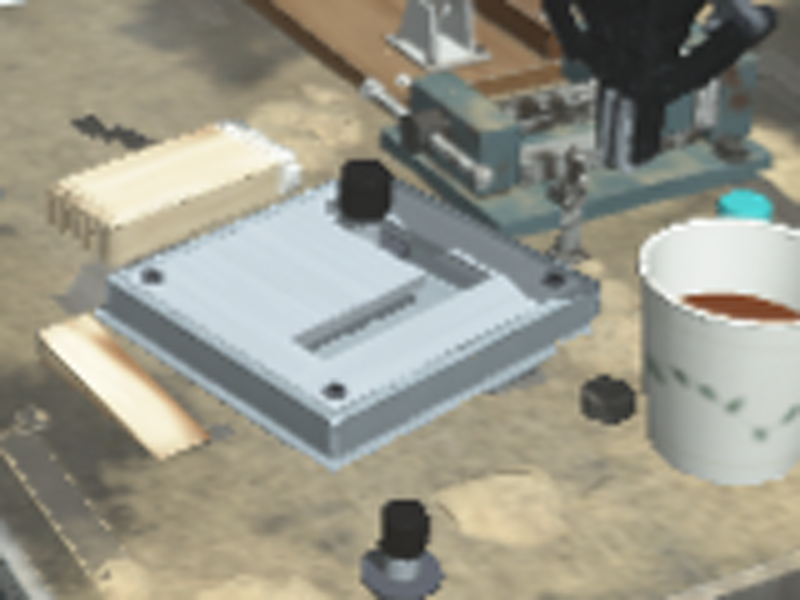

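d6: the knob, at (365,190), is at the closed end and the bystanders are undisturbed. One last numeric check before handing in.

Run:
```python
from h import *
p=own(onz("scene",(312.6,227.6),.0435));print(p)
if abs(p[1]-40)<5: print(job_done())
```

```text
[48.1 41. ]
the job is handed in; nothing more can be done
None
```

The job is handed in: the knob was pushed along the long leg to the corner and then sideways to the closed end. It measures within about 3 mm of home, the bystanders in the final close-up look unmoved, and nothing was touching the knob at hand-in.

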